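# Pick the matching gear and check its mesh on the stall's gear jig

### The job

The stall's rotating necklace display needs a new drive gear: from the sloping rack take the gear with as many teeth as the brass master gear (12), lay it flat on the jig's rails with its stub in the mouth of the channel, and slide it along fully home against the stop so that its teeth mesh with the master. Then turn it by its white grip until the red-marked tooth of the master points at the red pointer block, and let go, leaving it home in mesh. Do not touch the master with the robot, leave the other two gears in the rack, and do not disturb anything else on the table.

Things in the scene. Friction and masses are not known exactly. Their poses are not given: they have to be found in the camera images.
- gear_12: turquoise gear on the sloping rack, 12 teeth (8 mm wide, round tips, one on its +x axis); 96 mm over the tooth tips, 14 mm thick. Origin on its axis at the disc's underside, z out of the top. On top a white grip 46 mm long (its x), 24 mm wide (y), from 14 to 50 mm above the origin; below a steel stub 20 mm in diameter, 12 mm long. 0.13 to 0.24 kg. The gear to use
- gear_9: turquoise gear on the sloping rack, 9 thick teeth (11 mm wide); 96 mm over the tooth tips, 14 mm thick. Origin on its axis at the disc's underside, z out of the top. On top a white grip 46 mm long (its x), 24 mm wide (y), from 14 to 50 mm above the origin; below a steel stub 20 mm in diameter, 12 mm long. 0.13 to 0.24 kg. Wrong count, stays in the rack
- gear_16: turquoise gear on the sloping rack, 16 thin teeth (6 mm wide); 96 mm over the tooth tips, 14 mm thick. Origin on its axis at the disc's underside, z out of the top. On top a white grip 46 mm long (its x), 24 mm wide (y), from 14 to 50 mm above the origin; below a steel stub 20 mm in diameter, 12 mm long. 0.13 to 0.24 kg. Wrong count, stays in the rack
- rack: fixed pale wooden rack 130 x 360 mm, board sloping 30 degrees, facing up and towards its +x side (the customers, away from the robot). Three 26 mm square sockets, 120 mm apart along its y, hold the stubs; the gears lie flat on the board, so their axes lean 30 degrees towards the rack's +x. Any gear may be in any socket. Origin on the table; the upper face at its centre is 75 mm above
- jig: fixed jig, dark steel base 262 x 110 x 10 mm. Two aluminium rails, tops 26 mm above the table, form a channel 23 mm wide along its x, flared to 65 mm at the -x end. A gear lies flat on the rails, stub in the channel, and slides towards +x until the stub meets a brass stop. Origin on the table. Master axis at jig x = 65 mm; red pointer block (38 mm high) at x = 130 mm
- master: brass 12-tooth gear, same teeth and size as gear_12, free to turn with light friction on the jig's post. Underside (origin, on axis) 26 mm above the table, top 40 mm. Its x runs through the red-striped tooth; a tooth every 30 degrees. It starts 0.5 to 1.0 rad anticlockwise of the pointer (jig x), limit 1.4 rad; a meshed gear turned anticlockwise by that angle brings it there (1:1, 0.1 rad play)
- jig_home (a point): point on the jig, 26 mm above the table at jig x = -20 mm, where the loose gear's origin lies when its stub is fully home against the stop: 85 mm from the master's axis, teeth meshed 11 mm deep
- jig_load (a point): point on the jig, 26 mm above the table at jig x = -58 mm, in the flared mouth: with the gear's origin here it lies on the rails clear of the master's teeth (27 mm between tips) and its stub has 8 mm of play to each side
- bangle: bystander: red bangle lying flat, 72 mm across, 12 mm high
- bangle2: bystander: brass bangle lying flat, 68 mm across, 12 mm high
- oil: bystander: amber oil bottle, 48 mm across, 110 mm tall
- beads: bystander: green bead jar with a brass lid, 64 mm across, 75 mm tall
- tea: bystander: blue tea cup, 72 mm across, 80 mm tall
- findings: bystander: white open box, 100 x 140 x 40 mm
- driver: bystander: screwdriver with an orange handle, lying, about 200 mm long
There are look-alikes about, which are no part of the job. Leave any pink or purple look-alike of the gear_12 alone.

How it is judged (in metres and radians):
On the way, in this order (a step that is already met when the one before it is completed fails the run):
1. the 12-tooth gear lies flat on the rails, fully home and in mesh with the master (horizontal distance between gear_12 and master below 0.0895 m and horizontal distance between gear_12 and jig_home below 0.0055 m and z of gear_12 in the frame of jig between 0.022 and 0.03 m and angle between gear_12's own z axis and vertical below 0.08 rad), for 0.2 s.
2. the master's marked tooth has been brought to the pointer with the gear still in mesh (all of step 1 and angle between the x axis of master and the x axis of jig, either way round below 0.13 rad), for 0.2 s.
At the end, for the whole second after the job is handed in: the 12-tooth gear lies flat on the jig's rails at its home point (within 5.5 mm, tilt under 0.08 rad) in mesh with the master, the master's marked tooth points at the pointer within 0.13 rad, both at rest, the other two gears within 20 mm of where they started in the rack (all of step 2 and linear speed of gear_12 below 0.01 m/s and angular speed of master below 0.05 rad/s and distance of each of gear_9, gear_16 from where it was at the start of the episode below 0.02 m); the robot touches nothing.
It fails at once if the robot touches the master gear (more than 1 N) (contact force between any of the fingers, the arm and master above 1 N).
It fails at once if one of the other two gears moved more than 30 mm (distance of any of gear_9, gear_16 from where it was at the start of the episode above 0.03 m).
It fails at once if a bystander moved more than 30 mm (distance of any of bangle, bangle2, oil, beads, tea, findings, driver from where it was at the start of the episode above 0.03 m).
It also fails if it takes over 40 s, if anything falls off the work surface, if the arm or the gripper's body presses on something with over 40 N, if the wrist force passes 120 N, or if a joint passes its speed limit or range.

### The arm

A 7-joint arm with a two-finger parallel gripper is mounted at the origin on the work surface. World frame = base frame: x ahead of the robot, y to its left, z up, the work surface at z = 0. Lengths are in mm, angles in rad, forces in N, time in s.
With the tool pointing down it reaches from about 400 to 875 mm from the base axis. Payload 4.4 kg.
Tool frame: the origin (TCP) lies at the very end of the fingers, on their centre line; the grasp point (between the pads) lies 19 mm behind it; z points along the fingers, y is the line along which they close (so a half turn about z gives the same grasp; the last joint's range is limited). The gripper opens to 85 mm and grips with 20 to 120 N. Pads are 22 mm wide; open, the fingers measure 114 mm over their backs; the gripper's body (76 mm by 85 mm) begins 54 mm behind the grasp point. The pads swing forward as they close: fully open they stand 13 mm farther back than shut.
Start: joints at [-1.19, 0.628, 0.038, 1.517, -0.027, 0.996, -0.02], TCP at [280.832, 586.218, 208.513] pointing down, gripper open.
Joint ranges: [-3.06, 3.06], [-0.37, 2.12], [-1.25, 1.32], [0.18, 2.47], [-1.1, 4.24], [0.23, 1.98], [-2.94, 2.94]. Speed limits (rad/s): [2.57, 2.57, 3.14, 3.14, 3.14, 3.14, 3.14].

### API

Orientations are given as [roll, pitch, yaw] about the fixed x, y, z axes, in that order (R = Rz(yaw) Ry(pitch) Rx(roll)).
In Python, from cell import sensors, get_image, camera_params, order gives the robot as it stands.
- The arm moves only by the shell command python3 -m inch 'ROWS' [OPENING]. ROWS is JSON, a list that holds one entry, the list of rows, each a list of 4 numbers: the shift along the tool's x, y, z in cm, then the turn about the tool's z in degrees. A call has 1 to 8 rows; each row is the pose to reach, as a shift and turn from the pose commanded when the call began, along the tool's axes at that moment; what a row does not reach only later rows make up. A row lasts 1/12 s, in which the tool goes at most 41.7 mm and 7.16 degrees, less where a joint would pass 70% of its speed; a pose out of reach is approached as far as the arm can. A call with a gripper value outside its range is refused whole. OPENING is the finger opening in cm, from 0 to 8.54, set as the call begins (- or left out, the last holds). The fingers move at their own pace and stop on an object; the grip force is fixed at half the most. Time passes only in rows, so rows that repeat a pose let the fingers close. It gives the time, the measured TCP pose, the force, the opening and the grip force at its end, in the units of the state.
- sensors.read_state(): the state, without advancing time (a new reading comes with each control period).
- get_image(name): name is "scene" or "side" or "wrist"; returns the picture (400x640x3 uint8, blue, green, red); there is no depth.
- camera_params(name): a dict with "mtx" (3x3 intrinsics, pixels), "rvec" (rotation vector, rad) and "tvec" (3), from world to camera coordinates, as OpenCV has them. Camera axes: x right, y down, z forward; pixel columns grow to the right and rows downward; lengths in mm; the calibration is good to about 2 mm. A picture is of the moment at which its call begins: read the wrist's pose just before it. camera_params takes no time and is no camera call; for the wrist camera it gives the pose at the moment of the call.
- order.finish_job(): hands the job in; it is judged then, once.
The state is a dict: "clock": time; "qpos": joint angles; "qd": joint speeds; "tau": joint torques, N m; "eef_pos": TCP position; "tool_rot": TCP orientation; "force": force on the tool from outside, world axes, zero at the start; "torque": the same for the moment, N m; "width": finger opening in mm; "gripper_force": force on a finger pad.
Only numpy, scipy, OpenCV 4.12 (cv2) and the standard library are available. Lean on these libraries where they do the work, as an engineer would, in place of code of your own. Each camera call takes 0.05 s, during which the arm holds its last target. There are 200 camera calls.

## Working session

There is one attempt and no reset: what is moved stays moved. The work goes in short steps, Python scripts to look and compute and a shell command to move; the robot and the scene stay as the last step left them, time stands still between calls to the robot, and variables do not carry over. Pictures are saved under pics/ and viewed, at most 13 in all, crops included, and the job is handed in when it is done.

```bash
mkdir -p pics; ls
python3 - <<'E'
from cell import sensors,get_image,camera_params
import cv2,numpy as np
s=sensors.read_state();print(s['clock'],s['eef_pos'],s['tool_rot'])
for n in ('scene','side'):
    im=get_image(n);cv2.imwrite(f'pics/{n}0.png',im)
    p=camera_params(n);R=cv2.Rodrigues(np.array(p['rvec'],float))[0];print(n,p['mtx'],-R.T@np.array(p['tvec']).ravel())
E
```

```text
pics
0.0 [280.52482557 585.60670666 207.56419069] [-3.13966927e+00  3.93538022e-05  2.69480748e+00]
scene [[391.33126201   0.         317.09490685]
 [  0.         391.33126201 196.50383644]
 [  0.           0.           1.        ]] [1290.77803345  222.60682261 1024.46934166]
side [[435.60614929   0.         320.13105401]
 [  0.         435.60614929 199.22347349]
 [  0.           0.           1.        ]] [552.43703746 954.94275385 689.49092942]
```

View pics/scene0.png

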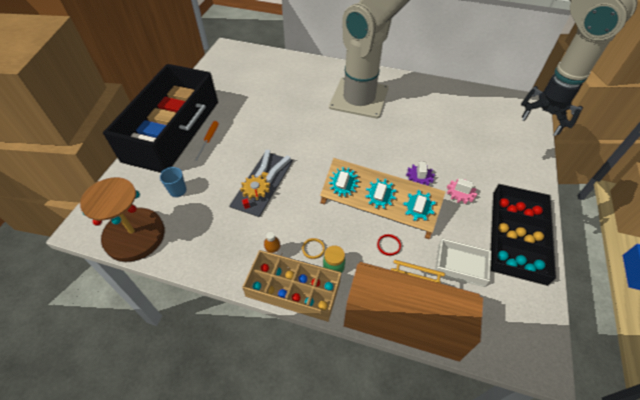

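View pics/side0.png

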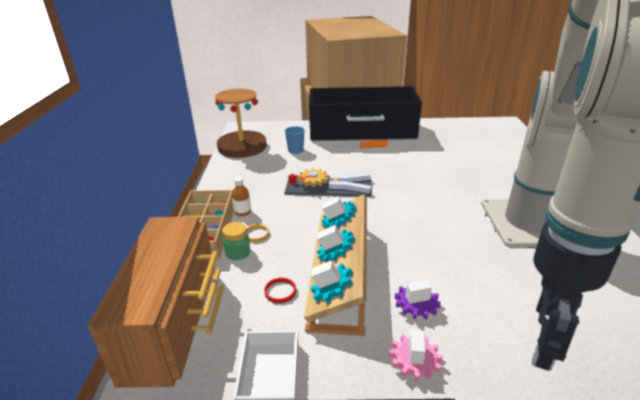

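The scene view shows the three rack gears at about (344,180), (381,193) and (420,206), and the jig at (260,185) with its red pointer at (246,203). Next I'll enlarge both areas and take rough positions from them.

```bash
cat > h.py <<'E'
import cv2,numpy as np
from cell import sensors,get_image,camera_params
def cam(n):
    p=camera_params(n);R=cv2.Rodrigues(np.array(p['rvec'],float))[0];t=np.array(p['tvec'],float).ravel()
    return np.array(p['mtx'],float),R,t
def ray(c,uv):
    K,R,t=c;d=R.T@np.linalg.inv(K)@np.array([uv[0],uv[1],1.]);return -R.T@t,d/np.linalg.norm(d)
def onz(c,uv,z):
    o,d=ray(c,uv);return o+d*(z-o[2])/d[2]
def tri(c1,u1,c2,u2):
    o1,d1=ray(c1,u1);o2,d2=ray(c2,u2)
    s=np.linalg.lstsq(np.c_[d1,-d2],o2-o1,rcond=None)[0];a=o1+s[0]*d1;b=o2+s[1]*d2
    return (a+b)/2,np.linalg.norm(a-b)
def proj(c,P):
    K,R,t=c;q=K@(R@np.asarray(P,float)+t);return q[:2]/q[2]
def blobs(im,lo,hi,amin=20):
    m=cv2.inRange(cv2.cvtColor(im,cv2.COLOR_BGR2HSV),lo,hi)
    n,_,st,ce=cv2.connectedComponentsWithStats(m);return m,[(st[i,4],ce[i]) for i in range(1,n) if st[i,4]>=amin]
E
python3 - <<'E'
from h import *
a=cv2.imread('pics/scene0.png');b=cv2.imread('pics/side0.png')
f=lambda i,x,y,w,h:cv2.resize(i[y:y+h,x:x+w],(400,300),interpolation=cv2.INTER_CUBIC)
o=np.vstack([np.hstack([f(a,318,145,128,96),f(a,225,140,80,60)]),np.hstack([f(b,295,190,88,66),f(b,295,245,88,66)])])
cv2.imwrite('pics/z.png',o)
B=[]
for n,i in (('scene',a),('side',b)):
    print(n,[(k,c.round(1)) for k,c in blobs(i,(84,120,60),(98,255,255),60)[1]])
    print(' red',[(k,c.round(1)) for k,c in blobs(i,(0,180,90),(6,255,255),8)[1]])
    print(' brass',[(k,c.round(1)) for k,c in blobs(i,(14,120,120),(24,255,255),60)[1]])
E
```

```text
scene [(np.int32(184), array([356.1,  24.7])), (np.int32(332), array([344.5, 182.8])), (np.int32(355), array([380.7, 194.1])), (np.int32(376), array([419.1, 206.1])), (np.int32(247), array([511.9, 258.8])), (np.int32(173), array([535. , 265.4]))]
 red [(np.int32(216), array([172.2, 104.1])), (np.int32(43), array([245.6, 203.1])), (np.int32(190), array([512.2, 205.3])), (np.int32(44), array([131.7, 209. ])), (np.int32(125), array([533. , 210.7])), (np.int32(30), array([ 96.2, 221.9])), (np.int32(41), array([390.9, 238. ])), (np.int32(43), array([386.9, 250.8])), (np.int32(51), array([264.5, 267.4])), (np.int32(11), array([312.1, 281.1])), (np.int32(14), array([318. , 282.8])), (np.int32(55), array([295.6, 296.8]))]
 brass [(np.int32(1944), array([613.3,  57.7])), (np.int32(2637), array([24., 38.])), (np.int32(165), array([182.7,  93. ])), (np.int32(4233), array([ 68.8, 179.6])), (np.int32(194), array([163.8, 116.1])), (np.int32(79), array([210.9, 130.6])), (np.int32(113), array([610.5, 141. ])), (np.int32(2611), array([384.7, 196. ])), (np.int32(941), array([630.3, 208.8])), (np.int32
[... 263 characters left out ...]
40.3, 216.2])), (np.int32(465), array([337. , 247.7])), (np.int32(632), array([333.4, 285.8]))]
 red [(np.int32(11), array([254.1, 101.4])), (np.int32(15), array([233.6, 108.4])), (np.int32(41), array([292., 179.])), (np.int32(12), array([210.2, 238.1])), (np.int32(70), array([278.7, 282. ])), (np.int32(74), array([281.1, 298.2]))]
 brass [(np.int32(82), array([434. ,  76.4])), (np.int32(101), array([232.5,  93. ])), (np.int32(142), array([239.9, 119.1])), (np.int32(288), array([313.3, 178. ])), (np.int32(165), array([238.7, 193. ])), (np.int32(163), array([194.6, 218.7])), (np.int32(502), array([239.9, 231. ])), (np.int32(1121), array([206.3, 290.1])), (np.int32(73), array([143.1, 301.8]))]
```

View pics/z.png

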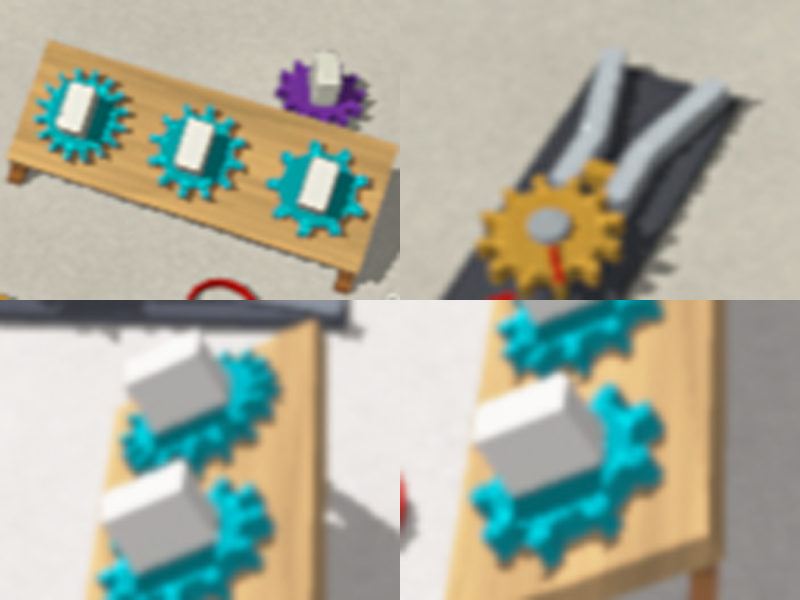

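In the enlarged views the left gear is the 16, the middle one the 12 and the right one the 9. The master's red tooth is visible, and the flared rails open towards upper right. Next I'll triangulate rough positions.

Run:
```python
from h import *
A=cam('scene');B=cam('side')
for n,u,v in (('g16',(344.5,182.8),(340.3,216.2)),('g12',(380.7,194.1),(337,247.7)),('g9',(419.1,206.1),(333.4,285.8)),('red',(245.6,203.1),(292,179)),('hub',(225+548/5-80,140+226/5),(314,176))):
    p,e=tri(A,u,B,v);print(n,p.round(0),round(e,1))
# from zoom: hub crop (400..800) scale 5 -> x=225+(X-400)/5
f=lambda X,Y:(225+(X-400)/5,140+Y/5)
print('hub',onz(A,f(548,224),42).round(0),'redblk',onz(A,(245.6,203.1),36).round(0))
print('rail ends',onz(A,f(612,52),26).round(0),onz(A,f(722,85),26).round(0))
print('stripe',onz(A,f(560,282),40).round(0))
# grip ends middle: crop scale 3.125 from (318,145)
g=lambda X,Y:(318+X/3.125,145+Y/3.125)
for z in (100,125): print('grip top corners',[onz(A,g(*q),z).round(0) for q in ((190,118),(213,122),(177,167),(200,173))])
```

```text
g16 [514.  70.  75.] 4.2
g12 [525. 189.  73.] 0.8
g9 [536. 309.  72.] 0.2
red [ 649. -216.   23.] 2.3
hub [ 581. -212.   34.] 2.3
hub [ 584. -210.   42.] redblk [ 657. -211.   36.]
rail ends [ 413. -235.   26.] [ 420. -150.   26.]
stripe [ 624. -185.   40.]
grip top corners [array([506., 176., 100.]), array([504., 198., 100.]), array([569., 176., 100.]), array([569., 198., 100.])]
grip top corners [array([527., 177., 125.]), array([525., 199., 125.]), array([588., 177., 125.]), array([589., 199., 125.])]
```

```bash
python3 -m inch '[[[-3.3,-2.1,0,-5],[-6.6,-4.2,0,-10],[-9.9,-6.3,0,-15],[-13.2,-8.4,0,-20],[-16.5,-10.5,0,-20],[-19.8,-12.6,0,-20],[-23.1,-14.7,0,-20],[-26.4,-16.8,0,-20]]]' 5.5
```

```text
clock: 0.77
eef_pos: [446.8, 318.7, 208.3]
tool_rot: [-3.141, -0.0, 3.044]
force: [0.0, 0.3, 0.2]
width: 54.8
gripper_force: 0.0
```

```bash
python3 -m inch '[[[-2.4,-3.1,-0.5,0],[-4.8,-6.2,-1,0],[-7.2,-9.3,-1.5,0],[-9.6,-12.3,-2,0],[-9.6,-12.3,-2,0],[-9.6,-12.3,-2,0]]]'
python3 - <<'E'
from h import *
s=sensors.read_state();print(s['eef_pos'],s['tool_rot']);im=get_image('wrist');cv2.imwrite('pics/w1.png',im)
c=cam('wrist');np.save('w1.npy',np.r_[c[0].ravel(),c[1].ravel(),c[2]])
print(ray(c,(320,200)))
E
```

```text
clock: 1.27
eef_pos: [531.2, 185.7, 228.4]
tool_rot: [-3.141, 0.0, 3.038]
force: [0.6, 1.4, 0.1]
width: 55.5
gripper_force: 0.0
[531.18599217 185.72129821 228.38391334] [-3.14065013e+00  4.58382486e-04  3.03776354e+00]
(array([447.09065139, 196.68860928, 394.75261116]), array([ 0.32919269, -0.01442759, -0.94415254]))
```

View pics/w1.png

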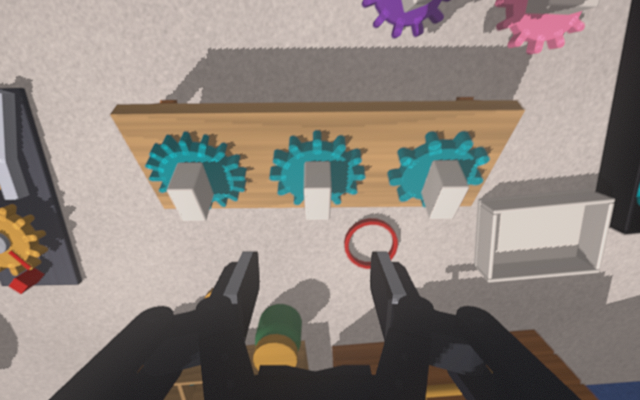

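The wrist view shows the 12-tooth gear's grip at cols 304–330, rows 160–220, lined up with the tool. The rack's upper edge is level at row 105. Next I'll measure the grip's bright top face.

Run:
```python
from h import *
im=cv2.imread('pics/w1.png');w=np.load('w1.npy');c=(w[:9].reshape(3,3),w[9:18].reshape(3,3),w[18:])
m=cv2.inRange(im[150:230,285:350],(120,120,120),(255,255,255))
n,l,st,ce=cv2.connectedComponentsWithStats(m);print([(s,q.round(1)) for s,q in zip(st,ce)][1:])
g=cv2.cvtColor(im,cv2.COLOR_BGR2GRAY);print(g[155:225:3,317]);print(g[210,296:340],g[170,296:340])
# expected projection for origin guess
a=np.deg2rad(-5.6)
x=np.array([np.cos(a),np.sin(a),0]);A=.5*x+[0,0,.866];X=.866*x-[0,0,.5]
for o in ((521,189,75),(525,189,75)):
    o=np.array(o,float);print([proj(c,o+q).round(0) for q in (50*A-23*X,50*A+23*X,14*A-23*X,14*A-48*X,50*A)])
for uv in ((317,190),(317,219)): print(onz(c,uv,130).round(1),onz(c,uv,107).round(1))
```

```text
[(array([   0,   12,   65,   68, 2715], dtype=int32), array([31.8, 53.6])), (array([ 2, 43,  2,  1,  2], dtype=int32), array([ 2.5, 43. ])), (array([ 5, 43,  4,  3,  4], dtype=int32), array([ 6.5, 44. ])), (array([62, 43,  3,  2,  3], dtype=int32), array([63. , 43.3])), (array([ 0, 44,  1,  1,  1], dtype=int32), array([ 0., 44.]))]
[117 115 110 130 129 130 129 131 131 130 130 189 215 215 215 215 215 214
 214 215 214 215 193 194]
[193 194 195 194 194 192 191 189 191 206 216 216 215 215 215 215 215 215
 214 215 214 214 214 214 215 213 214 213 213 213 215 213 201 178 174 188
 194 193 193 193 192 191 193 196] [115 116 115 116 116 115 117 127 141 143 135 130 130 128 129 129 130 130
 130 130 129 130 131 129 129 130 130 129 129 129 129 130 127 119 101  83
  77  78  80  80  79  80  79  79]
[array([314., 186.]), array([314., 218.]), array([314., 158.]), array([314., 137.]), array([314., 203.])]
[array([314., 190.]), array([314., 222.]), array([314., 162.]), array([314., 141.]), array([314., 207.])]
[530.  190.9 130. ] [537.2 190.4 107. ]
[557.1 188.3 130. ] [566.6 187.6 107. ]
```

```bash
python3 -m inch '[[[0.8,0.3,8,0],[1.2,0.3,8,0]]]' | head -3
python3 - <<'E'
from h import *
import time
for i in range(2):
    get_image('side');s=sensors.read_state();print(s['eef_pos'],s['tool_rot'])
E
```

```text
clock: 1.48
eef_pos: [519.6, 195.6, 149.1]
tool_rot: [3.138, 0.005, 3.046]
[510.72893688 193.9712435  140.81657122] [-3.1375711  -0.01219628  3.04795741]
[511.27456918 193.64314744 143.44500219] [-3.13670941 -0.01277831  3.0483512 ]
```

```bash
python3 -m inch '[[[-1,0,0,0],[-2,0,0,0],[-3.2,0,0,0],[-3.2,0,0,0],[-3.2,0,0,0],[-3.2,0,0,0]]]'
```

```text
clock: 2.08
eef_pos: [550.8, 190.1, 149.7]
tool_rot: [3.141, 0.002, 3.044]
force: [-0.7, -0.6, 0.1]
width: 55.2
gripper_force: 0.0
```

```bash
python3 -m inch '[[[0.7,-0.1,2,0],[0.7,-0.1,4,0],[0.7,-0.1,5.2,0],[0.7,-0.1,5.8,0],[0.7,-0.1,5.8,0],[0.7,-0.1,5.8,0]]]' && python3 -m inch '[[[0,0,0,0],[0,0,0,0],[0,0,0,0],[0,0,0,0]]]' 1.2
```

```text
clock: 2.58
eef_pos: [543.2, 189.8, 91.0]
tool_rot: [3.141, 0.0, 3.044]
force: [0.0, 0.5, 0.7]
width: 54.9
gripper_force: 0.0
clock: 2.92
eef_pos: [543.9, 189.3, 91.6]
tool_rot: [3.141, 0.002, 3.043]
force: [-0.6, -1.5, 5.7]
width: 21.7
gripper_force: 60.1
```

```bash
python3 -m inch '[[[0,0,0,0],[-0.5,0,-0.87,0],[-1,0,-1.73,0],[-1.5,0,-2.6,0],[-1.5,0,-5,0],[-1.5,0,-8,0],[-1.5,0,-11,0],[-1.5,0,-11,0]]]'
python3 - <<'E'
from h import *
im=get_image('wrist');a=get_image('side')
cv2.imwrite('pics/g1.png',np.hstack([cv2.resize(im[:,160:480],(400,500)),cv2.resize(a[100:350,220:420],(400,500))]))
cv2.imwrite('pics/w2.png',im)
E
```

```text
clock: 3.58
eef_pos: [561.4, 189.6, 206.2]
tool_rot: [3.137, 0.009, 3.044]
force: [0.5, 0.7, -1.6]
width: 21.8
gripper_force: 59.4
```

View pics/g1.png

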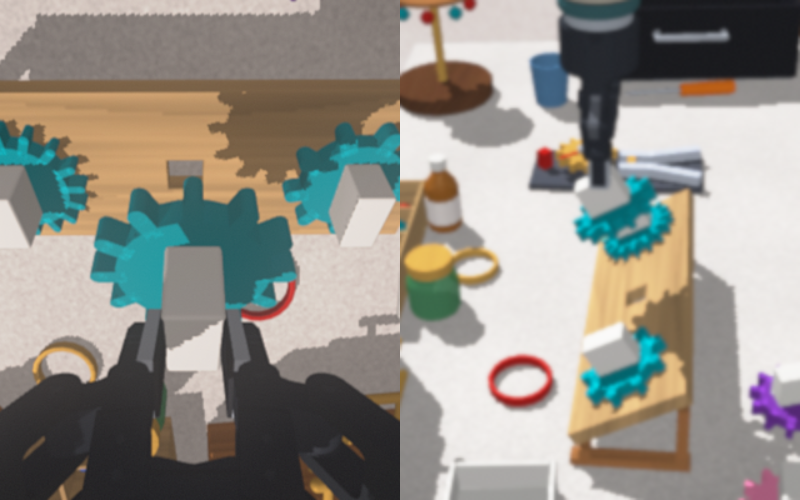

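The gear is held with the grip along the tool's x and leaning towards world +x. Its socket is empty and the neighbours have not moved. Next I'll move towards the jig and look at it from close by.

```bash
python3 -m inch '[[[0.3,-2,-1,0],[0.6,-5.5,-2,0],[1,-9,-3,0],[1.3,-12.8,-4,0],[1.6,-16.5,-4,0],[2,-20,-4,0],[2.3,-23.5,-4,0],[2.5,-25.4,-4,0]]]'; python3 -m inch '[[[0,0,0,0],[0,0,0,0],[0,0,0,0]]]'
python3 - <<'E'
from h import *
s=sensors.read_state();print(s['qpos'])
im=get_image('wrist');cv2.imwrite('pics/w3.png',im);c=cam('wrist');np.save('w3.npy',np.r_[c[0].ravel(),c[1].ravel(),c[2]])
E
```

```text
clock: 4.35
eef_pos: [505.4, -67.1, 238.8]
tool_rot: [-3.139, -0.004, 3.039]
force: [-0.6, -0.7, -2.3]
width: 21.8
gripper_force: 59.4
clock: 4.6
eef_pos: [507.6, -61.0, 239.3]
tool_rot: [3.141, -0.002, 3.045]
force: [0.3, 0.6, -2.0]
width: 22.0
gripper_force: 59.4
[ 0.08054265  0.3936619  -0.0209728   1.85751849  0.00889732  0.89284517
  1.52954263]
```

View pics/w3.png

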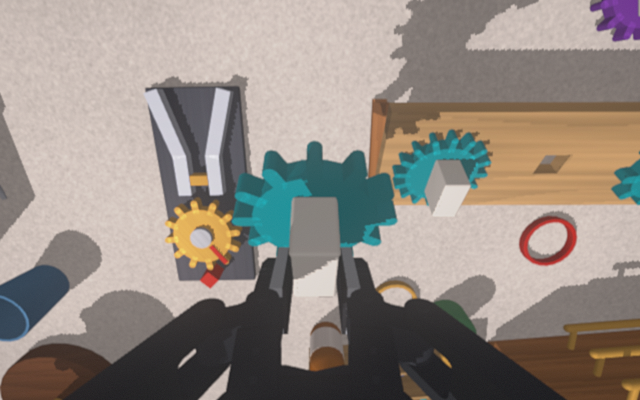

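The wrist view shows the jig clear of the gear. The base corners are about (146,88), (243,87), (180,280) and (257,278), the master is at (203,238), its stripe runs to (228,262), and the red block is at (210,276). Next I'll compute the jig's frame.

Run:
```python
from h import *
im=cv2.imread('pics/w3.png');w=np.load('w3.npy');c=(w[:9].reshape(3,3),w[9:18].reshape(3,3),w[18:])
m,b=blobs(im[180:290,150:250],(12,110,110),(26,255,255),30);print([(k,(q+[150,180]).round(1)) for k,q in b])
m,r=blobs(im[180:290,150:250],(0,150,80),(8,255,255),5);print('red',[(k,(q+[150,180]).round(1)) for k,q in r])
hs=cv2.cvtColor(im,cv2.COLOR_BGR2HSV)
mb=cv2.inRange(hs[196:282,150:250],(12,110,110),(26,255,255));cnt=max(cv2.findContours(mb,0,2)[0],key=cv2.contourArea)
(u,v),rr=cv2.minEnclosingCircle(cnt);u+=150;v+=196;M=onz(c,(u,v),40);print('master enc',u,v,rr,M.round(1))
rp=[(q+[150,180]) for k,q in r]
for q in rp: 
    for z in (40,36): print('red at',z,onz(c,q,z).round(1))
mg=cv2.inRange(hs[80:200,140:240],(0,0,170),(180,60,255))
for k,q in zip(*[iter([])]*2): pass
P=[onz(c,q,10) for q in ((147,89),(243,87),(180,281),(257,279))];print('base',[p.round(0) for p in P])
T=[onz(c,q,26) for q in ((154,91),(224,91),(184,193),(216,193))];print('rails',[p.round(0) for p in T])
a=(T[0]+T[1])/2;print('rail mid',a,(T[2]+T[3])/2)
z=im[70:300,130:270];cv2.imwrite('pics/z3.png',cv2.resize(z,None,fx=2.6,fy=2.6,interpolation=cv2.INTER_CUBIC))
```

```text
[(np.int32(100), array([198.6, 182.4])), (np.int32(2880), array([202.3, 232.6]))]
red [(np.int32(96), array([218.5, 254.5])), (np.int32(157), array([208.8, 278.7]))]
master enc 201.82530212402344 235.6204833984375 38.927974700927734 [ 585.9 -209.6   40. ]
red at 40 [ 614.2 -193.8   40. ]
red at 36 [ 616.3 -195.3   36. ]
red at 40 [ 648.4 -213.4   40. ]
red at 36 [ 650.9 -215.1   36. ]
base [array([ 407., -247.,   10.]), array([ 415., -135.,   10.]), array([ 667., -268.,   10.]), array([ 674., -158.,   10.])]
rails [array([ 410., -232.,   26.]), array([ 418., -154.,   26.]), array([ 532., -226.,   26.]), array([ 536., -186.,   26.])]
rail mid [ 414.12361886 -192.85169133   26.        ] [ 534.17834629 -205.74774916   26.        ]
```

View pics/z3.png

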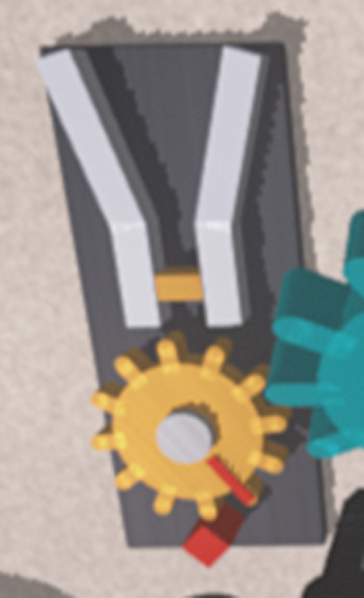

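```bash
python3 -m inch '[[[0.1,-2.5,1,3],[0.2,-5.5,2,8],[0.3,-8.5,4,13],[0.4,-11.5,6,18.4],[0.5,-13.5,8,18.4],[0.6,-15,10,18.4],[0.6,-15,13,18.4],[0.6,-15,14.9,18.4]]]'; python3 -m inch '[[[0,0,0,0],[0,0,0,0],[0,0,0,0]]]'
python3 - <<'E'
from h import *
print(sensors.read_state()['qpos'])
im=get_image('wrist');a=get_image('side');b=get_image('scene')
cv2.imwrite('pics/g4.png',np.hstack([cv2.resize(im[:,120:520],(400,400)),cv2.resize(a[140:220,260:400],(400,400))]))
E
```

```text
clock: 5.32
eef_pos: [487.1, -210.3, 89.0]
tool_rot: [3.141, -0.002, 2.723]
force: [-1.3, 0.7, -2.0]
width: 21.8
gripper_force: 59.4
clock: 5.57
eef_pos: [488.9, -210.2, 92.3]
tool_rot: [3.141, 0.001, 2.725]
force: [-0.3, 0.1, -1.1]
width: 21.6
gripper_force: 59.5
[ 0.31554164  0.62846682  0.05697766  1.95613793 -0.064178    0.55722945
  1.56990317]
```

View pics/g4.png

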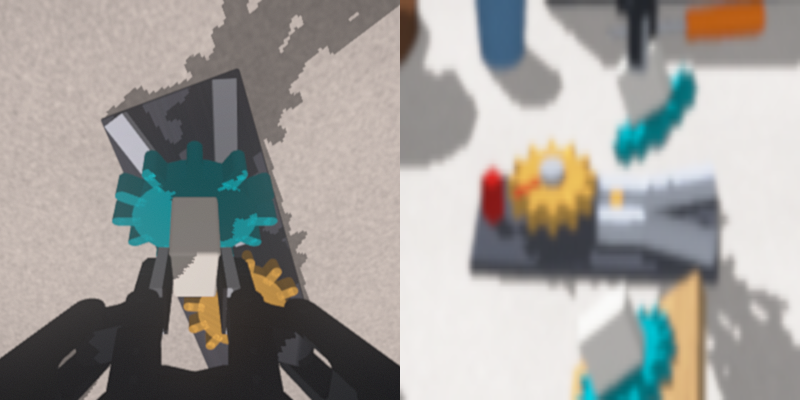

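```bash
python3 -m inch '[[[0.15,0,1.3,0],[0.15,0,2.6,0],[0.6,0,2.8,0],[1.15,0,3.1,0],[1.6,0,3.4,0],[2.05,0,3.75,0],[2.5,0,4.1,0],[2.8,0,4.4,0]]]'; python3 -m inch '[[[0,0,0,0],[0,0,0.1,0],[0,0,0.1,0]]]'
python3 - <<'E'
from h import *
im=get_image('wrist');a=get_image('side')
cv2.imwrite('pics/g5.png',np.hstack([cv2.resize(im[:,120:520],(400,400)),cv2.resize(a[140:220,260:400],(400,400))]))
E
```

```text
clock: 6.38
eef_pos: [462.9, -199.8, 50.2]
tool_rot: [3.141, 0.003, 2.723]
force: [-5.7, 2.2, 16.1]
width: 21.7
gripper_force: 67.7
clock: 6.63
eef_pos: [461.7, -199.2, 48.9]
tool_rot: [3.141, 0.0, 2.723]
force: [-6.2, 2.3, 16.8]
width: 21.9
gripper_force: 68.3
```

View pics/g5.png

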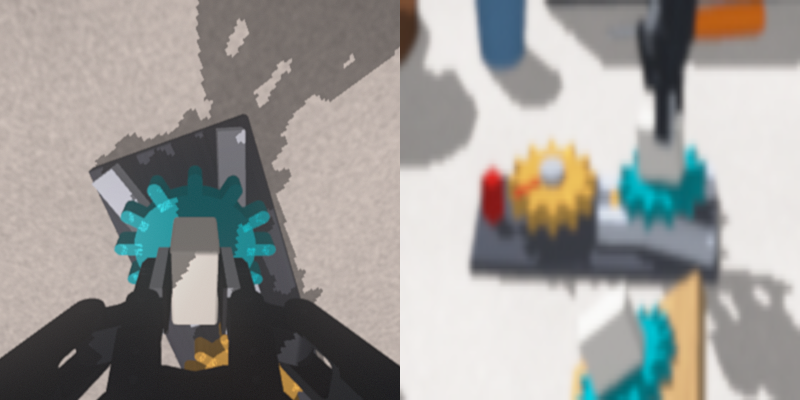

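The gear is almost flat on the rails at the mouth. I'll release it so it settles, then regrip.

```bash
python3 -m inch '[[[0,0,0,0],[0,0,0,0],[0,0,0,0],[0,0,0,0]]]' 4.2; python3 -m inch '[[[0,0,0,0],[0,0,0,0],[0,0,0,0],[0,0,0,0]]]' 1.2
```

```text
clock: 7.07
eef_pos: [462.7, -199.7, 46.9]
tool_rot: [3.141, 0.001, 2.723]
force: [-0.2, 0.8, 0.3]
width: 41.8
gripper_force: 0.0
clock: 7.4
eef_pos: [462.3, -199.5, 46.8]
tool_rot: [3.141, 0.0, 2.723]
force: [-0.1, 0.7, 4.9]
width: 22.0
gripper_force: 58.9
```

```bash
python3 -m inch '[[[-0.5,0.2,0,0],[-1,0.37,0,0],[-1.5,0.55,0,0],[-2,0.72,0,0],[-2.5,0.88,0,0],[-3,1.05,0,0],[-3.5,1.22,0,0],[-3.5,1.22,0,0]]]'; python3 -m inch '[[[0,0,0,0],[0,0,0,0]]]'
python3 - <<'E'
from h import *
print(sensors.read_state()['qpos'][6])
im=get_image('wrist');a=get_image('side')
cv2.imwrite('pics/g6.png',np.hstack([cv2.resize(im[:,120:520],(400,400)),cv2.resize(a[140:220,260:400],(400,400))]))
E
```

```text
clock: 8.07
eef_pos: [493.0, -202.3, 46.8]
tool_rot: [-3.139, -0.011, 2.721]
force: [-13.2, 1.3, 18.0]
width: 22.0
gripper_force: 60.4
clock: 8.23
eef_pos: [493.0, -202.3, 46.8]
tool_rot: [-3.139, -0.01, 2.721]
force: [-11.3, 0.6, 17.2]
width: 21.8
gripper_force: 60.3
1.5568169638458336
```

View pics/g6.png

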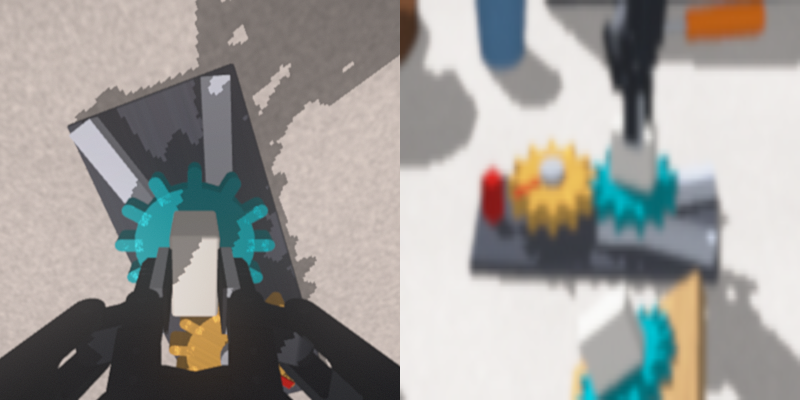

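The gear stopped about 8 mm short of home with 13 N of resistance. In the view the teeth may be meeting tip to tip, so I'll check the master's tooth phase against the gear.

Run:
```python
from h import *
w=np.load('w3.npy');c=(w[:9].reshape(3,3),w[9:18].reshape(3,3),w[18:])
def phase(im,c,lo,hi,C,z,r0,r1):
    m=cv2.inRange(cv2.cvtColor(im,cv2.COLOR_BGR2HSV),lo,hi)
    a=[]
    for r in np.arange(r0,r1,.5):
        for t in np.arange(0,360,.5):
            p=proj(c,[C[0]+r*np.cos(np.deg2rad(t)),C[1]+r*np.sin(np.deg2rad(t)),z]);u,v=p.round().astype(int)
            if 0<=u<640 and 0<=v<400 and m[v,u]: a.append(t)
    f=np.mean(np.exp(12j*np.deg2rad(a)));return np.rad2deg(np.angle(f))/12,abs(f),len(a)
im=cv2.imread('pics/w3.png')
for M in ((586,-209.6),(584,-209.6),(588,-209.6),(586,-207.6)):
    print('w3 master jig',M,[round(x,2) for x in phase(im,c,(10,90,80),(26,255,255),M,40,41,47)])
print('stripe tip',onz(c,(226.9,261.5),40))
im=get_image('scene');cs=cam('scene');cv2.imwrite('pics/s6.png',im)
for M in ((586,-209.6),(589,-209.6),(584,-208)):
    print('scene now',[round(x,2) for x in phase(im,cs,(10,90,80),(26,255,255),M,40,41,47)])
i0=cv2.imread('pics/scene0.png')
print('scene0',[round(x,2) for x in phase(i0,cs,(10,90,80),(26,255,255),(586,-209.6),40,41,47)])
```

```text
w3 master jig (586, -209.6) [np.float64(1.69), np.float64(0.43), 4521]
w3 master jig (584, -209.6) [np.float64(1.93), np.float64(0.46), 4303]
w3 master jig (588, -209.6) [np.float64(1.22), np.float64(0.32), 4704]
w3 master jig (586, -207.6) [np.float64(1.56), np.float64(0.5), 4436]
stripe tip [ 625.33027919 -184.90832904   40.        ]
scene now [np.float64(1.42), np.float64(0.21), 6193]
scene now [np.float64(0.71), np.float64(0.21), 6292]
scene now [np.float64(2.85), np.float64(0.15), 6100]
scene0 [np.float64(0.87), np.float64(0.17), 6293]
```

Run:
```python
from h import *
print(sensors.read_state()['force'])
for n in ('side','scene','wrist'):
    im=get_image(n);c=cam(n);hs=cv2.cvtColor(im,cv2.COLOR_BGR2HSV)
    for nm,lo,hi,C in (('gear',(84,90,50),(98,255,255),(495,-202)),('master',(10,90,80),(26,255,255),(586,-209.6))):
        m=cv2.inRange(hs,lo,hi);ys,xs=np.nonzero(m)
        P=np.array([onz(c,(x,y),38)[:2] for x,y in zip(xs,ys) if np.hypot(*(onz(c,(x,y),38)[:2]-C))<62],np.float32)
        print(n,nm,len(P),cv2.minEnclosingCircle(P),P.min(0),P.max(0))
```

```text
[-10.71749878   0.57982103  17.44802097]
side gear 271 ((499.1358947753906, -192.4735565185547), 52.012168884277344) [ 453.47482 -230.96352] [ 542.0039  -140.81042]
side master 340 ((585.3858032226562, -200.6941375732422), 53.00613021850586) [ 544.79065 -249.06409] [ 630.6176  -149.42612]
scene gear 271 ((502.68756103515625, -201.89442443847656), 51.84355163574219) [ 453.2492  -250.90753] [ 544.0402  -152.37054]
scene master 458 ((588.7959594726562, -210.70101928710938), 52.141929626464844) [ 536.6769 -257.4013] [ 639.8906 -160.7378]
wrist gear 8053 ((497.98199462890625, -203.5908203125), 49.668792724609375) [ 448.62317 -252.8875 ] [ 539.9383  -156.14848]
wrist master 2787 ((582.5791625976562, -207.61370849609375), 48.916358947753906) [ 543.9035  -254.19534] [ 625.35767 -168.63055]
```

All three views put the gear 85–87 mm from the master, so it is home. It just sits off-centre in the grip, so I'll regrip on its axis before turning.

```bash
python3 -m inch '[[[0,0,0,0],[0,0,0,0],[0,0,0,0],[0,0,0,0]]]' 4.2
python3 - <<'E'
from h import *
print(sensors.read_state()['qpos'][6])
im=get_image('wrist');cv2.imwrite('pics/w7.png',im);c=cam('wrist')
# white grip top face at z=76
g=cv2.cvtColor(im,cv2.COLOR_BGR2HSV);m=cv2.inRange(g,(0,0,110),(180,45,255));ys,xs=np.nonzero(m)
P=np.array([onz(c,(x,y),76)[:2] for x,y in zip(xs,ys)],np.float32);k=np.hypot(*(P-[500,-202]).T)<32;P=P[k]
print(len(P),cv2.minAreaRect(P))
for n in ('side','scene'):
    im=get_image(n);c=cam(n);hs=cv2.cvtColor(im,cv2.COLOR_BGR2HSV)
    for nm,lo,hi,C in (('gear',(84,90,50),(98,255,255),(495,-202)),('master',(10,90,80),(26,255,255),(586,-209.6))):
        m=cv2.inRange(hs,lo,hi);ys,xs=np.nonzero(m)
        P=np.array([q for q in (onz(c,(x,y),38)[:2] for x,y in zip(xs,ys)) if np.hypot(*(q-C))<62],np.float32)
        print(n,nm,cv2.minEnclosingCircle(P))
E
```

```text
clock: 8.87
eef_pos: [499.5, -202.5, 46.3]
tool_rot: [3.141, 0.0, 2.723]
force: [-0.5, 0.1, -0.3]
width: 41.9
gripper_force: 0.0
1.5568369536254898
4739 ((493.7629699707031, -207.67626953125), (39.02939987182617, 54.71826171875), 75.13270568847656)
side gear ((498.9604797363281, -192.28713989257812), 52.03199005126953)
side master ((585.3858032226562, -200.6941375732422), 53.00613021850586)
scene gear ((496.6018981933594, -200.0314483642578), 53.70401382446289)
scene master ((588.7959594726562, -210.70101928710938), 52.141929626464844)
```

```bash
python3 -m inch '[[[0,0,0,0],[0,0,0,0],[0,0,0,0],[0,0,0,0]]]' 1.2; python3 -m inch '[[[0,0,0,-5],[0,0,0,-10],[0,0,0,-16],[0,0,0,-22],[0,0,0,-28],[0,0,0,-34],[0,0,0,-38],[0,0,0,-38]]]';  python3 -m inch '[[[0,0,0,0],[0,0,0,0]]]'
python3 - <<'E'
from h import *
C={}
for n in ('side','scene','wrist'):
    im=get_image(n);c=cam(n);cv2.imwrite(f'pics/{n}8.png',im)
    hs=cv2.cvtColor(im,cv2.COLOR_BGR2HSV)
    for nm,lo,hi,Q in (('gear',(84,90,50),(98,255,255),(500,-202)),('master',(10,90,80),(26,255,255),(586,-209.6)),('red',(0,150,80),(8,255,255),(600,-212))):
        m=cv2.inRange(hs,lo,hi);ys,xs=np.nonzero(m)
        P=np.array([q for q in (onz(c,(x,y),40)[:2] for x,y in zip(xs,ys)) if np.hypot(*(q-Q))<(35 if nm=='red' else 62)],np.float32)
        if len(P): print(n,nm,len(P),cv2.minEnclosingCircle(P) if nm!='red' else P.mean(0))
a=cv2.imread('pics/scene8.png')[150:220,215:305];b=cv2.imread('pics/side8.png')[150:210,270:360]
cv2.imwrite('pics/g8.png',np.hstack([cv2.resize(a,(400,320),interpolation=2),cv2.resize(b,(400,320),interpolation=2)]))
E
```

```text
clock: 9.35
eef_pos: [499.1, -202.9, 46.7]
tool_rot: [-3.141, 0.0, 2.723]
force: [-0.3, -0.0, 2.2]
width: 21.7
gripper_force: 58.9
clock: 10.02
eef_pos: [499.4, -202.4, 46.6]
tool_rot: [3.141, 0.001, -2.895]
force: [0.7, 0.9, 1.3]
width: 21.9
gripper_force: 58.9
clock: 10.18
eef_pos: [499.3, -202.5, 46.6]
tool_rot: [-3.142, 0.001, -2.899]
force: [0.6, 0.4, 2.4]
width: 22.3
gripper_force: 59.0
side gear 268 ((500.24713134765625, -188.5102996826172), 50.858131408691406)
side master 330 ((585.484375, -198.87002563476562), 52.27226638793945)
side red 1 [ 621.42053 -213.80623]
scene gear 300 ((505.5668029785156, -198.18988037109375), 50.50155258178711)
scene master 457 ((589.4031982421875, -206.76712036132812), 51.26648712158203)
scene red 8 [ 618.94617 -215.02328]
wrist gear 8661 ((498.3451232910156, -202.70477294921875), 48.89927291870117)
wrist master 3386 ((582.0910034179688, -211.8922576904297), 50.88277816772461)
```

View pics/g8.png

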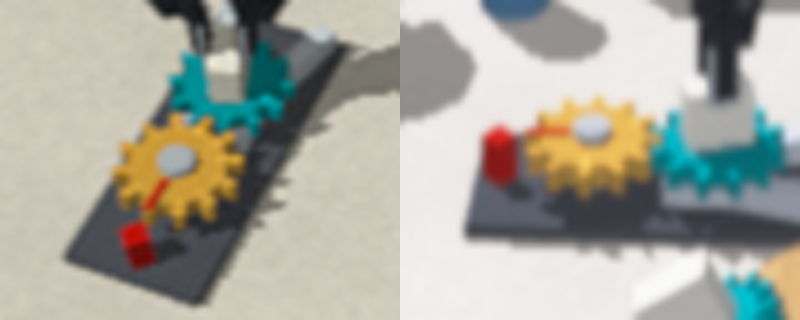

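The stripe now points at the red block in both views and the gear is in mesh. I'll release it, rise, and check from above.

```bash
python3 -m inch '[[[0,0,0,0],[0,0,0,0],[0,0,0,0],[0,0,0,0]]]' 4.2;  python3 -m inch '[[[0,0,-1,0],[0,0,-3,0],[0,0,-6,0],[0,0,-9,0],[0,0,-12,0],[0,0,-15,0],[0,0,-18,0],[0,0,-18,0]]]'; python3 -m inch '[[[3,-2,0,0],[6,-4,0,0],[9,-6,0,0],[9,-6,0,0],[9,-6,0,0]]]'
python3 - <<'E'
from h import *
im=get_image('wrist');c=cam('wrist');cv2.imwrite('pics/w9.png',im)
hs=cv2.cvtColor(im,cv2.COLOR_BGR2HSV)
for n in ('wrist','scene','side'):
  im=get_image(n);c=cam(n);hs=cv2.cvtColor(im,cv2.COLOR_BGR2HSV)
  for nm,lo,hi,Q,z in (('gear',(84,90,50),(98,255,255),(500,-202),38),('master',(10,90,80),(26,255,255),(586,-209.6),38),('red',(0,150,80),(8,255,255),(602,-212),40),('block',(0,150,80),(8,255,255),(650,-215),36)):
    m=cv2.inRange(hs,lo,hi);ys,xs=np.nonzero(m)
    P=np.array([q for q in (onz(c,(x,y),z)[:2] for x,y in zip(xs,ys)) if np.hypot(*(q-Q))<{'red':30,'block':20}.get(nm,62)],np.float32)
    if len(P): print(n,nm,len(P),cv2.minEnclosingCircle(P) if nm in('gear','master') else P.mean(0))
E
```

```text
clock: 10.67
eef_pos: [498.7, -202.7, 46.3]
tool_rot: [3.141, -0.001, -2.897]
force: [0.1, -0.4, 0.1]
width: 42.1
gripper_force: 0.0
clock: 11.33
eef_pos: [502.5, -203.8, 233.0]
tool_rot: [-3.135, 0.009, -2.898]
force: [0.9, -0.0, -0.2]
width: 42.0
gripper_force: 0.0
clock: 11.75
eef_pos: [424.2, -284.6, 226.8]
tool_rot: [-3.141, -0.001, -2.903]
force: [0.6, -0.2, -0.9]
width: 41.9
gripper_force: 0.0
wrist gear 2381 ((499.2640075683594, -201.62530517578125), 49.32841491699219)
wrist master 2228 ((585.686767578125, -209.44192504882812), 51.90837860107422)
wrist red 79 [ 619.2227  -211.40227]
wrist block 174 [ 648.47003 -212.73047]
scene gear 311 ((502.0408020019531, -197.94528198242188), 51.26027297973633)
scene master 457 ((587.9784545898438, -207.63954162597656), 51.37065887451172)
scene red 8 [ 618.94617 -215.02328]
scene block 43 [ 653.9236  -213.36385]
side gear 269 ((499.55072021484375, -191.3662109375), 51.183040618896484)
side master 339 ((584.4052734375, -201.29322814941406), 53.494964599609375)
side red 1 [ 621.42053 -213.80623]
side block 24 [ 650.01056 -206.62144]
```

View pics/w9.png

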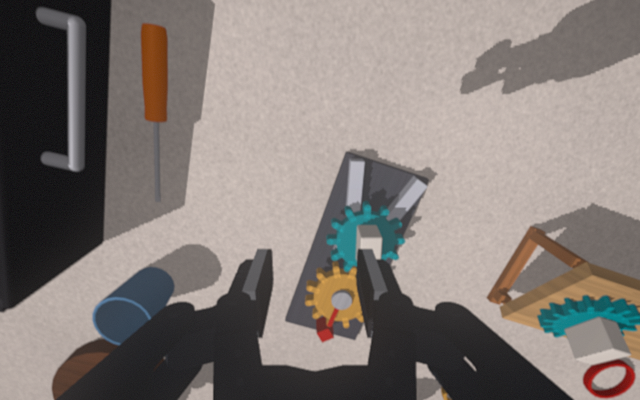

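The stripe points straight at the block and every view puts the gear about 86 mm from the master. The robot is clear, so I'm handing in.

```bash
python3 -c "
from cell import order;print(order.finish_job())"
```

```text
the job is handed in; nothing more can be done
None
```

The job is handed in (no verdict was returned): the 12-tooth gear is home in mesh, measured about 86 mm from the master, the red-marked tooth is within about 5° of the pointer, and the robot is clear of everything.

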